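# Probe the test kiln through its roof port

## Task

The empty kiln is to be checked with the hand probe through the port in its roof, but a pot was left to dry on top of the port: lift the blue pot off by its wooden handle and set it down gently, upright, on the small plywood bat. Then draw the orange-handled probe out of the wooden rack and lower it upright through the port, never letting the probe touch the kiln, until the black ring on its white sheath is level with the kiln's roof. Finish while holding it there, still and in the middle of the port, and leave the other things alone.

Things in the scene. Friction and masses are not known exactly. Their poses are not given: they have to be found in the camera images.
- kiln: fixed grey bench kiln with a cream firebrick roof, 180 (x) x 220 (y) x 150 mm high; origin at the centre of its underside, z up; the front, with a door handle that stands out 40 mm, faces its -x. Roof flat, top at 150 mm
- port (a point): centre of the port's mouth, level with the roof: a vertical round hole of 24 mm diameter right through the 30 mm thick roof into the hollow chamber (chamber floor 115 mm below the roof), with a flush dark steel ring round it; 30 mm to the kiln's +y of its middle. Hidden under the pot at the start
- pot: blue glazed pot, 72 mm across and 60 mm high without its handle, about 0.2 kg, open at the top, with an overhead handle whose top is 108 mm above the base; origin at the centre of its base, z up. It stands on the kiln's roof over the port
- pot_handle (a point): middle of the pot's wooden handle grip, 103 mm above the base and over the middle of the pot: a level bar 12 mm wide (pot x), 10 mm high and 44 mm long (pot y); free space of 40 mm under it; pinch it across from above, fingers closing along the pot's x
- bat: fixed square of plywood, 92 x 88 mm and 6 mm thick, on the table; origin at the centre of its underside
- rack: fixed wooden rack, 70 (x) x 150 (y) x 125 mm high, with three 14 mm holes in its 12 mm top board at y = -45, 0 and +45 mm; origin at the centre of its underside. The probe and a needle tool with a dark wooden handle hang in the outer holes, either way round
- probe: hand probe, about 0.08 kg, hanging upright in the rack by its steel collar (26 mm across, 6 mm thick); origin at the centre of the collar's underside (125 mm above the table at the start), z up along the probe. Above the collar an upright round orange handle, 20 mm across, reaching to 84 mm above the origin; below it a straight white sheath, 8 mm across, 115 mm long
- probe_grip (a point): point on the probe's axis at a good height to grip the handle from above, 43 mm above the probe's origin (168 mm above the table at the start), 41 mm below the handle's top; round, so any yaw will do
- probe_tip (a point): lower end of the sheath, on the axis, 115 mm below the probe's origin
- probe_mark (a point): middle of the 4 mm wide black ring on the sheath, on the axis, 65 mm above the tip
- needle: needle tool with a brass collar and a dark wooden handle 84 mm high, 19 mm across, hanging in the rack beside the probe: leave alone
- cottage_wip: unfired clay cottage, 70 x 62 x 103 mm, beyond the kiln on the right: leave alone
- spray_flask: pale blue spray flask, 62 x 75 x 158 mm, beyond the kiln on the left: leave alone
- cutter: grey round cutter, 58 mm across and 28 mm high, on the table: leave alone
- loop_tool: wooden loop tool, 163 mm long, lying on the table: leave alone
Mind the look-alikes: they are no part of the job. What is shaped like the pot but green or yellow is not meant.

How it is judged (in metres and radians):
On the way, in this order (a step that is already met when the one before it is completed fails the run):
1. the pot stands upright on the bat, let go (horizontal distance between pot and bat below 0.03 m and height (world z) of pot below 0.012 m and angle between pot's own z axis and vertical below 0.1 rad and contact force between pot and the fingers below 0.05 N), for 0.2 s.
2. the probe is drawn clear of the rack, its tip above the kiln's roof (height (world z) of probe_tip above 0.152 m and contact force between probe and the fingers above 0.5 N), for 0.05 s.
At the end, for the whole second after the job is handed in: The fingers hold the probe still and upright in the port: tip and black ring within 5 mm of the port's axis, the ring within 7 mm of roof level, under 0.1 rad of tilt, no contact with the kiln. The pot stands upright, at rest on the bat, centre within 30 mm of the bat's (horizontal distance between each of probe_tip, probe_mark and port below 0.005 m and z of probe_mark in the frame of port between -0.007 and 0.007 m and angle between each of probe, pot's own z axis and vertical below 0.1 rad and linear speed of each of probe, pot below 0.02 m/s and contact force between probe and the fingers above 0.5 N and contact force between probe and kiln below 0.1 N and horizontal distance between pot and bat below 0.03 m and height (world z) of pot between 0.002 and 0.012 m); the arm keeps its last pose, push and grip.
It fails at once if the probe touches the kiln (over 0.5 N) (contact force between probe and kiln above 0.5 N).
It fails at once if the pot is dropped or knocked: over 0.4 m/s with no finger on it (linear speed of pot above 0.4 m/s and contact force between pot and the fingers below 0.05 N).
It fails at once if the pot is tipped by more than 0.6 rad (angle between pot's own z axis and vertical above 0.6 rad).
It fails at once if the needle tool is taken out of its hole or knocked over (distance of needle from where it was at the start of the episode above 0.02 m or angle between needle's own z axis and vertical above 0.4 rad).
It fails at once if a bystander is moved by more than 20 mm (distance of any of cottage_wip, spray_flask, cutter, loop_tool from where it was at the start of the episode above 0.02 m).
It also fails if it takes over 69 s, if anything falls off the work surface, if the arm or the gripper's body presses on something with over 40 N, if the wrist force passes 120 N, or if a joint passes its speed limit or range.

## Robot

A 6-joint arm with a two-finger parallel gripper is mounted at the origin on the work surface; the furniture and walls round the work are solid. World frame = base frame: x ahead of the robot, y to its left, z up, the work surface at z = 0. Lengths are in m, angles in degrees, forces in N, time in s.
With the tool pointing down it reaches from about 0.375 to 0.9 m from the base axis. Payload 3.1 kg.
Tool frame: the origin (TCP) lies between the finger pads; the fingertips stand 11 mm ahead of it and the grasp point (between the pads) lies 8 mm behind it; z points along the fingers, y is the line along which they close (so a half turn about z gives the same grasp; the last joint's range is limited). The gripper opens to 87 mm and grips with 3 to 60 N. Pads are 19 mm wide; open, the fingers measure 117 mm over their backs; the gripper's body (75 mm by 190 mm) begins 51 mm behind the grasp point.
Start: joints at [62.71, 30.224, 82.088, -0, 67.689, -10.227], TCP at [0.183, 0.597, 0.234] pointing down, gripper open.
Joint ranges: [-176.69, 176.69], [-43.24, 126.21], [12.49, 139.97], [-82, 262], [0, 151.66], [-163.58, 163.58]. Speed limits (degrees/s): [159.86, 159.86, 180, 180, 180, 180].

## Interface

Orientations are given as a 3x3 rotation matrix whose columns are the frame's x, y, z axes.
In Python, from rig import bot gives the robot as it stands.
- The arm moves only by the tool apply_moves, never from a script. Its argument "steps" is a list that holds one entry, the list of rows, each a list of 7 numbers: the shift along the tool's x, y, z in cm, then the turn, a rotation vector about the tool's x, y, z in degrees, then the gripper command: -1 is shut, 1 is fully open, values between are in proportion. In form: [[[dx, dy, dz, rx, ry, rz, jaw], ...]]. A call has 1 to 20 rows; each row is the pose to reach, as a shift and turn from the pose commanded when the call began, along the tool's axes at that moment; what a row does not reach only later rows make up. A row lasts 1/8 s, in which the tool goes at most 62.5 mm and 10.7 degrees, less where a joint would pass 70% of its speed; a pose out of reach is approached as far as the arm can. A call with a gripper value outside its range is refused whole. The fingers move at their own pace and stop on an object; the grip force is fixed at half the most. Time passes only in rows, so rows that repeat a pose let the fingers close. It gives the time, the measured TCP pose, the force, the opening and the grip force at its end, in the units of the state.
- bot.read_state(): the state, without advancing time (a new reading comes with each control period).
- bot.capture(name): name is "side" or "top" or "wrist"; returns the picture (400x640x3 uint8, blue, green, red); there is no depth.
- bot.camera_model(name): a dict with "intrinsics" (3x3 intrinsics, pixels), "k1" (the pictures are not rectified: a ray, as slopes to the right and down, at radius r is drawn at 1 + k1 r^2 times it, then the intrinsics apply), "R" (3x3) and "t" (3): a world point X has camera coordinates R X + t. Camera axes: x right, y down, z forward; pixel columns grow to the right and rows downward; lengths in m; the calibration is good to about 2 mm. A picture is of the moment at which its call begins: read the wrist's pose just before it. camera_model takes no time and is no camera call; for the wrist camera it gives the pose at the moment of the call.
- bot.hand_in(): hands the job in; it is judged then, once.
The state is a dict: "time_s": time; "joint_positions": joint angles; "qvel": joint speeds; "tau": joint torques, N m; "position": TCP position; "tcp_rot": TCP orientation; "force": force on the tool from outside, world axes, zero at the start; "moment": the same for the moment, N m; "opening": opening from 0.0 (shut) to 1.0 (fully open); "grasp_force": force on a finger pad.
Only numpy, scipy, OpenCV 4.12 (cv2) and the standard library are available. Lean on these libraries where they do the work, as an engineer would, in place of code of your own. Each camera call takes 0.05 s, during which the arm holds its last target. There are 200 camera calls.

## Working session

There is one attempt and no reset: what is moved stays moved. The work goes in short steps, Python scripts to look and compute and a tool call to move; the robot and the scene stay as the last step left them, time stands still between calls to the robot, and variables do not carry over. Pictures are saved under pics/ and viewed, at most 10 in all, crops included, and the job is handed in when it is done.

Besides the shell and the picture viewer there is one more tool, called after "Call:" by a JSON object that holds its "api" and its "payload". apply_moves: Moves the arm, as the interface text tells. Its arguments: {"type":"object","properties":{"steps":{"type":"array","items":{"type":"array","items":{"type":"array","items":{"type":"number"}}}}},"required":["steps"]}

```bash
mkdir -p pics; ls
python3 - <<'E'
from rig import bot
import cv2,numpy as np
s=bot.read_state();print(s)
a=bot.capture("side");b=bot.capture("top")
cv2.imwrite("pics/side.png",a);cv2.imwrite("pics/top.png",b)
for n in("side","top","wrist"):
    m=bot.camera_model(n);print(n,m)
E
```

```text
pics
{'time_s': 0.0, 'joint_positions': array([ 6.27109199e+01,  3.02794485e+01,  8.21578067e+01, -8.41973396e-04,
        6.76864738e+01, -1.02284037e+01]), 'qvel': array([0.1517805 , 0.00267567, 0.18656051, 0.07171294, 0.08726978,
       0.01497412]), 'tau': array([-5.79813022e-04, -4.40032876e+01, -1.76592100e+01,  6.33171550e-02,
        5.80625923e-02, -1.56423148e-04]), 'position': array([0.18302147, 0.596859  , 0.23255853]), 'tcp_rot': array([[-9.55996057e-01,  2.93377883e-01, -9.77995391e-04],
       [ 2.93379279e-01,  9.55994190e-01, -1.92536971e-03],
       [ 3.70097023e-04, -2.12756943e-03, -9.99997668e-01]]), 'force': array([-0.36014168, -0.11718088,  0.89732977]), 'moment': array([-0.01368537, -0.0090876 ,  0.00902897]), 'grasp_force': 0.0, 'opening': 1.0015782394402353}
side {'intrinsics': array([[393.46220724,   0.        , 324.04222424],
       [  0.        , 393.46220724, 203.41271136],
       [  0.        ,   0.        ,   1.        ]]), 'k1': -0.07330488079532954, 'R': array([[-0.91667704, -0.39962727, -0.00111761],
       [-0.20500212,  0.47263696, -0.85708135],
 
[... 210 characters left out ...]
8565897],
       [  0.        ,   0.        ,   1.        ]]), 'k1': 0.028778540453799253, 'R': array([[-0.41302651, -0.91070393, -0.00524019],
       [-0.85754731,  0.39084309, -0.33444624],
       [ 0.3066296 , -0.13364145, -0.94240026]]), 't': array([0.34872551, 0.50261123, 1.76572035])}
wrist {'intrinsics': array([[277.36515775,   0.        , 316.96112929],
       [  0.        , 277.36515775, 197.7152751 ],
       [  0.        ,   0.        ,   1.        ]]), 'k1': -0.045588009057434355, 'R': array([[ 0.29344635,  0.95597414, -0.00163544],
       [ 0.92773469, -0.28436437,  0.24175454],
       [ 0.23064603, -0.07245924, -0.97033606]]), 't': array([-0.62526407, -0.02957447,  0.38884631])}
```

View pics/side.png

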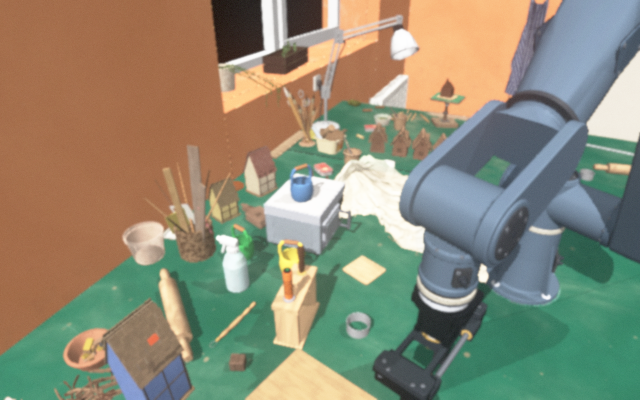

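View pics/top.png

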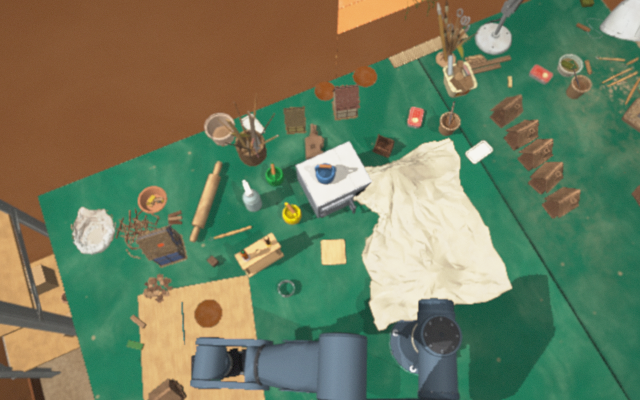

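The side view shows the blue pot on the kiln (302,187), with look-alikes in green (243,240) and yellow (291,255). The bat is at (364,270), with a big board at (310,380), and the rack is at (297,305) with the orange probe at (288,283). In the top view these are the pot at (325,172), green at (274,174), yellow at (291,212), the bat at (333,251) and the rack at (260,254). I choose the blue pot and the small bat, and check both in one close crop.

```bash
cat > h.py <<'E'
import numpy as np,cv2
from rig import bot
def ray(m,px):
    K=m["intrinsics"];d=np.array([(px[0]-K[0,2])/K[0,0],(px[1]-K[1,2])/K[1,1]])
    s=d.copy()
    for _ in range(20): s=d/(1+m["k1"]*(s@s))
    R=np.array(m["R"]);return -R.T@m["t"],R.T@np.array([s[0],s[1],1.])
def plane(m,px,z):
    c,d=ray(m,px);return c+d*(z-c[2])/d[2]
def two(m1,p1,m2,p2):
    c,d=ray(m1,p1);e,f=ray(m2,p2)
    s=np.linalg.lstsq(np.c_[d,-f],e-c,rcond=None)[0]
    a,b=c+s[0]*d,e+s[1]*f
    return (a+b)/2,np.linalg.norm(a-b)
def proj(m,X):
    p=np.array(m["R"])@X+m["t"];s=p[:2]/p[2];s=s*(1+m["k1"]*(s@s));K=m["intrinsics"]
    return s*K[0,0]+K[:2,2]
def blobs(img,lo,hi,roi=None,amin=15):
    M=cv2.inRange(cv2.cvtColor(img,cv2.COLOR_BGR2HSV),np.array(lo),np.array(hi))
    if roi: 
        Z=np.zeros_like(M);x0,y0,x1,y1=roi;Z[y0:y1,x0:x1]=M[y0:y1,x0:x1];M=Z
    n,_,st,c=cv2.connectedComponentsWithStats(M)
    return M,[(c[i].round(1).tolist(),st[i].tolist()) for i in range(1,n) if st[i,4]>=amin]
E
python3 - <<'E'
from h import *
a=cv2.imread("pics/side.png");b=cv2.imread("pics/top.png")
A=cv2.resize(a[150:350,220:420],None,fx=2,fy=2,interpolation=2);A=cv2.resize(a[155:355,220:400],(400,444),interpolation=2)
B=cv2.resize(b[135:310,230:388],(400,444),interpolation=2)
cv2.imwrite("pics/c1.png",np.hstack([A,B]))
for nm,i,roi in(("side",a,(220,150,420,360)),("top",b,(230,130,390,310))):
    print(nm,"blue",blobs(i,(100,120,40),(125,255,255),roi)[1])
    print("orange",blobs(i,(5,150,120),(14,255,255),roi,5)[1])
    print("wood",blobs(i,(12,50,150),(24,160,255),roi)[1])
E
```

```text
side blue []
orange [([237.8, 183.6], [235, 183, 6, 3, 10]), ([287.5, 284.1], [283, 272, 9, 26, 174])]
wood [([229.5, 168.2], [220, 150, 28, 46, 428]), ([276.1, 152.7], [270, 150, 16, 8, 85]), ([334.9, 151.0], [332, 150, 8, 4, 18]), ([351.1, 154.8], [344, 150, 17, 14, 160]), ([395.5, 152.5], [393, 150, 7, 6, 15]), ([261.1, 180.9], [244, 156, 32, 41, 392]), ([300.8, 166.3], [295, 164, 12, 6, 41]), ([237.9, 184.5], [233, 181, 11, 9, 32]), ([228.2, 210.3], [220, 201, 17, 21, 205]), ([253.7, 214.2], [242, 204, 22, 24, 289]), ([238.2, 227.3], [234, 224, 10, 8, 45]), ([292.0, 242.4], [283, 240, 20, 8, 63]), ([295.6, 310.4], [271, 248, 48, 112, 2853]), ([285.2, 254.7], [281, 251, 8, 9, 39]), ([364.1, 270.0], [343, 256, 42, 29, 621]), ([236.7, 320.1], [220, 302, 36, 37, 192])]
top blue [([324.5, 175.1], [316, 167, 19, 16, 164])]
orange [([272.4, 168.8], [272, 165, 2, 8, 12]), ([325.0, 166.0], [321, 166, 9, 1, 9]), ([290.4, 208.2], [288, 205, 6, 7, 13]), ([244.3, 254.9], [241, 253, 7, 5, 18])]
wood [([312.6, 143.9], [306, 134, 16, 23, 229]), ([272.2, 168.7], [271, 164, 4, 10, 30]), ([325.2, 165.7], [320, 164, 11, 4, 27]), ([370.2, 168.3], [365, 167, 10, 5, 20]), ([386.1, 169.7], [382, 167, 8, 6, 17]), ([366.0, 191.0], [359, 186, 15, 10, 34]), ([358.4, 200.7], [354, 198, 10, 6, 18]), ([290.3, 207.7], [288, 204, 6, 8, 21]), ([239.6, 230.0], [230, 226, 21, 9, 57]), ([251.4, 270.4], [230, 233, 53, 77, 1692]), ([366.9, 246.1], [362, 235, 11, 21, 77]), ([332.8, 251.7], [321, 239, 25, 26, 592]), ([370.5, 301.2], [369, 293, 4, 17, 22])]
```

View pics/c1.png

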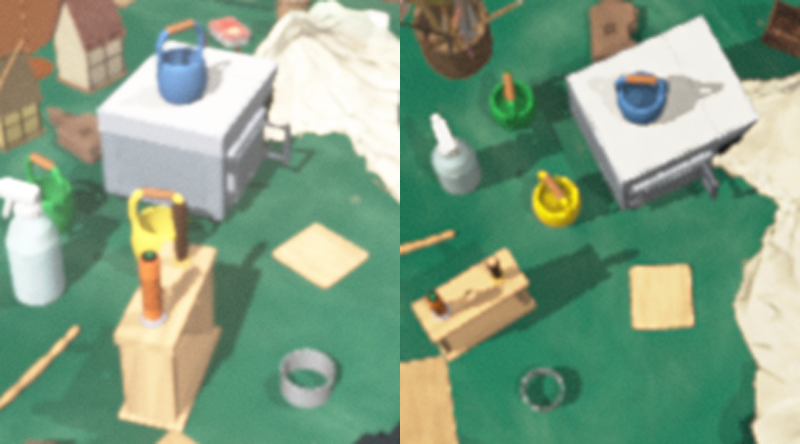

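The crop confirms the choice: blue pot with a wooden grip at top (325,166) and side (301,166), bat at top (333,252), and the orange probe in the rack's far-left hole, side (288,284) and top (244,255). Next, positions.

Run:
```python
from h import *
np.set_printoptions(precision=4,suppress=True)
S,T=bot.camera_model("side"),bot.camera_model("top")
a=cv2.imread("pics/side.png");b=cv2.imread("pics/top.png")
print("handle",two(S,(300.8,166.3),T,(325.2,165.8)), plane(T,(325.2,165.8),.256),plane(S,(300.8,166.3),.256))
for m,i,r in((S,a,(292,160,310,175)),(T,b,(315,160,335,170))):
    M,_=blobs(i,(5,50,110),(24,220,255),r,10)
    y,x=np.nonzero(M);P=np.array([plane(m,p,.256) for p in zip(x,y)])[:,:2]
    w,v=np.linalg.eigh(np.cov(P.T));print("handle",P.mean(0),v[:,1],np.degrees(np.arctan2(v[1,1],v[0,1])),np.sqrt(w*12))
for m,p in((S,(364.1,270)),(T,(332.8,251.7))): print("bat",plane(m,p,.006))
M,_=blobs(b,(12,50,150),(24,160,255),(315,233,350,270),100)
c=max(cv2.findContours(M,0,2)[0],key=cv2.contourArea)
q=cv2.boxPoints(cv2.minAreaRect(c));P=np.array([plane(T,p,.006)[:2] for p in q])
print("bat box",P,[(np.degrees(np.arctan2(*(P[k+1]-P[k])[::-1])),np.linalg.norm(P[k+1]-P[k])) for k in range(3)])
print("probe",two(S,(288,283.5),T,(244.3,254.9)))
# handle top pixel of probe
print("side orange top", plane(S,(287.5,274),.209),plane(T,(244,253.5),.205))
for n,q in {"k1":(297.1,164.6),"k2":(348.5,141.7),"k3":(371.4,181.5),"k4":(318.9,206.7)}.items(): print(n,plane(T,q,.15))
print("yellow",plane(T,(291,212),.05),"green",plane(T,(274,174),.05),"cutter",plane(T,(286.6,288.6),.02),"flask",plane(T,(249,195),.1))
```

```text
handle (array([0.6497, 0.0688, 0.2564]), np.float64(0.001715174267571916)) [0.649  0.0685 0.256 ] [0.6511 0.0678 0.256 ]
handle [0.651 0.069] [0.3218 0.9468] 71.22641212136547 [0.0215 0.041 ]
handle [0.6498 0.0691] [0.4702 0.8826] 61.95581859751215 [0.0131 0.0401]
bat [0.4184 0.1458 0.006 ]
bat [0.4183 0.1417 0.006 ]
bat box [[0.4786 0.1668]
 [0.4462 0.0822]
 [0.3593 0.1174]
 [0.3912 0.2005]] [(np.float64(-110.9990633696855), np.float64(0.09055076912211939)), (np.float64(157.9441882550408), np.float64(0.09375163773691361)), (np.float64(68.96167469728704), np.float64(0.08901868083523215))]
probe (array([0.499 , 0.4388, 0.1709]), np.float64(0.002400670087657464))
side orange top [0.4934 0.4499 0.209 ] [0.4931 0.4359 0.205 ]
k1 [0.7373 0.1405 0.15  ]
k2 [ 0.7428 -0.07    0.15  ]
k3 [ 0.5653 -0.0768  0.15  ]
k4 [0.5564 0.1349 0.15  ]
yellow [0.6117 0.2254 0.05  ] green [0.7799 0.2241 0.05  ] cutter [0.361  0.3523 0.02  ] flask [0.72   0.3437 0.1   ]
```

```bash
cat >> h.py <<'E'
def go(X,yaw=None,tilt0=True):
    "print shift (cm) and turn (deg) in tool axes to reach TCP X with tool y at yaw (deg), pointing down"
    from scipy.spatial.transform import Rotation as Ro
    s=bot.read_state();R=s["tcp_rot"]
    if yaw is None: yaw=np.degrees(np.arctan2(R[1,1],R[0,1]))
    c,n=np.cos(np.radians(yaw)),np.sin(np.radians(yaw))
    y=np.array([c,n,0]);z=np.array([0,0,-1.]);D=np.c_[np.cross(y,z),y,z]
    print("go",(100*R.T@(np.array(X)-s["position"])).round(2),Ro.from_matrix(R.T@D).as_rotvec(degrees=True).round(2),"yaw",yaw)
E
python3 - <<'E'
from h import *
s=bot.read_state();m=bot.camera_model("wrist")
c=-m["R"].T@m["t"];print("cam in tool",s["tcp_rot"].T@(c-s["position"]),"axis",s["tcp_rot"].T@m["R"].T)
go((.65,.069,.36),-25);go((.183,.597,.36))
E
```

```text
cam in tool [ 0.06518931  0.00123444 -0.15071914] axis [[-5.59232292e-05 -9.70256414e-01 -2.42079507e-01]
 [ 9.99999980e-01 -1.00293851e-04  1.70966658e-04]
 [-1.90160583e-04 -2.42079493e-01  9.70256401e-01]]
go [-60.12 -36.79 -12.68] [-9.000e-02  8.000e-02  9.794e+01] yaw -25
go [ 1.000e-02 -2.000e-02 -1.273e+01] [-0.1  -0.02 -0.  ] yaw 72.93878716064563
```

Call:
{"api": "apply_moves", "payload": {"steps": [[[0,0,-6,0,0,0,1],[0,0,-12.5,0,0,0,1],[-60,-36.8,-12.7,-0.1,0.1,98,1],[-60,-36.8,-12.7,-0.1,0.1,98,1],[-60,-36.8,-12.7,-0.1,0.1,98,1],[-60,-36.8,-12.7,-0.1,0.1,98,1],[-60,-36.8,-12.7,-0.1,0.1,98,1],[-60,-36.8,-12.7,-0.1,0.1,98,1],[-60,-36.8,-12.7,-0.1,0.1,98,1],[-60,-36.8,-12.7,-0.1,0.1,98,1],[-60,-36.8,-12.7,-0.1,0.1,98,1],[-60,-36.8,-12.7,-0.1,0.1,98,1],[-60,-36.8,-12.7,-0.1,0.1,98,1],[-60,-36.8,-12.7,-0.1,0.1,98,1],[-60,-36.8,-12.7,-0.1,0.1,98,1],[-60,-36.8,-12.7,-0.1,0.1,98,1],[-60,-36.8,-12.7,-0.1,0.1,98,1],[-60,-36.8,-12.7,-0.1,0.1,98,1]]]}}

```text
time_s: 2.35
position: [0.6483, 0.0709, 0.361]
tcp_rot: [[0.422, 0.907, 0.001], [0.907, -0.422, 0.002], [0.002, 0.0, -1.0]]
force: [0.6, -0.6, 1.1]
opening: 0.999
grasp_force: 0.0
```

Run:
```python
from h import *
s=bot.read_state();print(s["time_s"],s["position"],s["joint_positions"])
m=bot.camera_model("wrist");i=bot.capture("wrist")
cv2.imwrite("pics/w1.png",i)
p=proj(m,np.array([.65,.069,.256]));print(p)
x,y=p.astype(int);r=(x-70,y-70,x+70,y+70)
M,B=blobs(i,(5,60,90),(24,230,255),r,30);print(B)
n,l,st,_=cv2.connectedComponentsWithStats(M);k=1+st[1:,4].argmax()
Y,X=np.nonzero(l==k);P=np.array([plane(m,q,.258)[:2] for q in zip(X,Y)])
w,v=np.linalg.eigh(np.cov(P.T));print(P.mean(0),np.degrees(np.arctan2(v[1,1],v[0,1])),np.sqrt(w*12))
```

```text
2.35 [0.64832819 0.07092601 0.36104591] [-3.61200965 26.36501695 68.29278539  0.1229244  85.28244006 21.33746127]
[319.0200655  202.37530588]
[([322.7, 200.2], [316, 179, 14, 44, 497])]
[0.65416479 0.06984238] 62.20478997743322 [0.01117247 0.04070367]
```

View pics/w1.png

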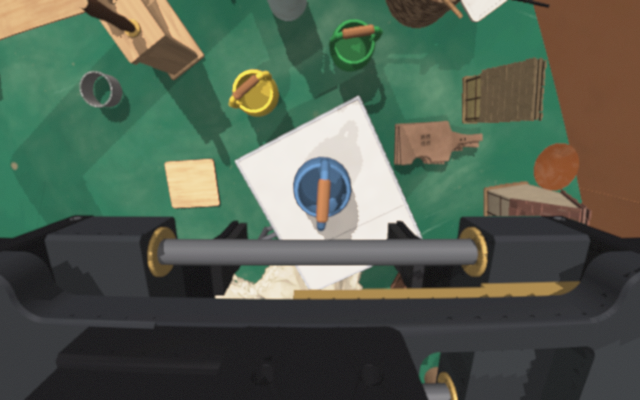

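The wrist view shows the blue pot at (322,188), its grip at (323,200), and the fingers on either side. The handle yaw is 62°, at about (0.652, 0.0695).

Run:
```python
from h import *
go((.652,.0695,.245),-28)
```

```text
go [1.00e-02 3.70e-01 1.16e+01] [ 0.01 -0.14  3.02] yaw -28
```

Call:
{"api": "apply_moves", "payload": {"steps": [[[0,0.4,4,0,0,3,0.5],[0,0.4,8,0,0,3,0.2],[0,0.4,10.5,0,0,3,0],[0,0.4,11.6,0,0,3,-0.3],[0,0.4,11.6,0,0,3,-0.5],[0,0.4,11.6,0,0,3,-0.6],[0,0.4,11.6,0,0,3,-0.7],[0,0.4,11.6,0,0,3,-0.8],[0,0.4,11.6,0,0,3,-1],[0,0.4,11.6,0,0,3,-1],[0,0.4,11.6,0,0,3,-1]]]}}

```text
time_s: 3.78
position: [0.6532, 0.068, 0.2452]
tcp_rot: [[0.471, 0.882, 0.002], [0.882, -0.471, 0.002], [0.003, 0.001, -1.0]]
force: [0.5, -0.1, 3.6]
opening: 0.134
grasp_force: 30.0
```

Run:
```python
from h import *
go((.4185,.143,.335));go((.4185,.143,.103))
```

```text
go [ -4.4  -24.23  -9.02] [ 0.07 -0.16  0.  ] yaw -28.067192490213593
go [ -4.47 -24.25  14.18] [ 0.07 -0.16  0.  ] yaw -28.067192490213593
```

Call:
{"api": "apply_moves", "payload": {"steps": [[[0,0,-1.5,0,0,0,-1],[0,0,-5,0,0,0,-1],[0,0,-9,0,0,0,-1],[-0.8,-4.2,-9,0,0,0,-1],[-1.6,-8.4,-9,0,0,0,-1],[-2.4,-12.8,-9,0,0,0,-1],[-3.2,-17.2,-9,0,0,0,-1],[-3.9,-21.2,-9,0,0,0,-1],[-4.4,-24.2,-9,0,0,0,-1],[-4.4,-24.2,-6,0,0,0,-1],[-4.4,-24.2,-1,0,0,0,-1],[-4.4,-24.2,4,0,0,0,-1],[-4.4,-24.2,8,0,0,0,-1],[-4.4,-24.2,10,0,0,0,-1],[-4.4,-24.2,11,0,0,0,-1],[-4.4,-24.2,11.5,0,0,0,-1],[-4.4,-24.2,11.5,0,0,0,-1]]]}}

```text
time_s: 5.9
position: [0.419, 0.1435, 0.13]
tcp_rot: [[0.47, 0.882, 0.002], [0.882, -0.47, 0.002], [0.003, 0.001, -1.0]]
force: [-0.7, 0.3, -2.0]
opening: 0.131
grasp_force: 30.0
```

Run:
```python
from h import *
go((.4185,.143,.103))
a=bot.capture("side");b=bot.capture("top")
cv2.imwrite("pics/c2.png",np.hstack([cv2.resize(a[155:355,220:400],(400,444),interpolation=2),cv2.resize(b[135:310,230:388],(400,444),interpolation=2)]))
cv2.imwrite("pics/side2.png",a);cv2.imwrite("pics/top2.png",b)
```

```text
go [-0.07 -0.02  2.7 ] [ 0.03 -0.15  0.  ] yaw -28.06078014341001
```

View pics/c2.png

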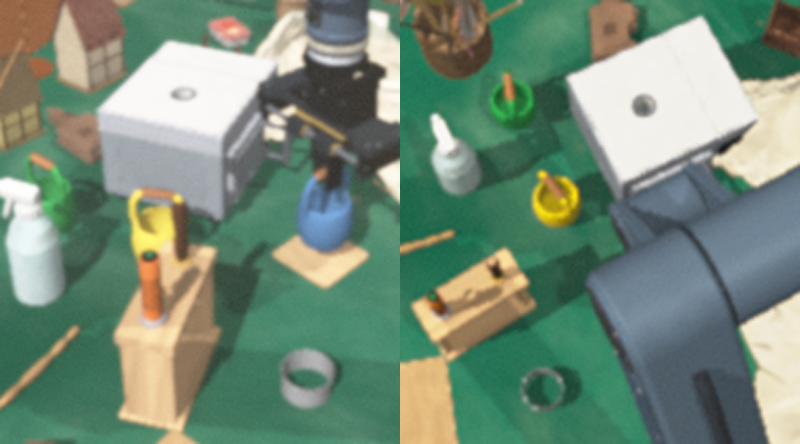

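The pot hangs upright over the bat (side crop (325,215)). The port is now open at side crop (183,94) and top crop (644,105). Lowering gently.

Call:
{"api": "apply_moves", "payload": {"steps": [[[0,0,1,0,0,0,-1],[0,0,1.8,0,0,0,-1],[0,0,2.3,0,0,0,-1],[0,0,2.6,0,0,0,-1],[0,0,2.8,0,0,0,-1],[0,0,2.8,0,0,0,-1]]]}}

```text
time_s: 6.75
position: [0.4185, 0.1435, 0.1014]
tcp_rot: [[0.47, 0.882, 0.001], [0.882, -0.47, 0.002], [0.002, -0.0, -1.0]]
force: [-0.7, 0.2, -1.8]
opening: 0.132
grasp_force: 30.0
```

Run:
```python
from h import *
a=cv2.imread("pics/side2.png");b=cv2.imread("pics/top2.png")
S,T=bot.camera_model("side"),bot.camera_model("top")
for m,i,c in((S,a,(302,197)),(T,b,(326,176))):
    x,y=c;g=cv2.cvtColor(i,6)[y-14:y+15,x-18:x+19].astype(float);w=np.clip(np.median(g)-12-g,0,None)
    w[(w<25)]=0;w=(w>0)*1.
    n,l,st,cc=cv2.connectedComponentsWithStats((w>0).astype(np.uint8));k=1+st[1:,4].argmax()
    p=cc[k]+(x-18,y-14);Y,X=np.nonzero(l==k);P=np.array([plane(m,(u+x-18,v+y-14),.15)[:2] for u,v in zip(X,Y)])
    print(p,st[k],P.mean(0),np.ptp(P,0))
```

```text
[301.32432432 197.16216216] [13 12 11  5 37] [0.65471186 0.06441393] [0.03337284 0.03152855]
[325.79452055 176.20547945] [13 10 10  9 73] [0.65222164 0.06415152] [0.03442247 0.03455038]
```

Call:
{"api": "apply_moves", "payload": {"steps": [[[0,0,0.1,0,0,0,-1],[0,0,0.15,0,0,0,-1],[0,0,0.15,0,0,0,-1]]]}}

```text
time_s: 7.12
position: [0.4189, 0.1434, 0.1006]
tcp_rot: [[0.47, 0.882, 0.002], [0.882, -0.47, 0.002], [0.003, 0.001, -1.0]]
force: [-0.9, -0.8, 4.4]
opening: 0.134
grasp_force: 30.0
```

Call:
{"api": "apply_moves", "payload": {"steps": [[[0,0,0.1,0,0,0,-0.6],[0,0,0.1,0,0,0,-0.4],[0,0,0.1,0,0,0,-0.2],[0,0,0.1,0,0,0,0],[0,0,0.1,0,0,0,0],[0,0,-2,0,0,0,0],[0,0,-6,0,0,0,0],[0,0,-12,0,0,0,0],[0,0,-18,0,0,0,0],[0,0,-23,0,0,0,0],[0,0,-23,0,0,0,0]]]}}

```text
time_s: 8.5
position: [0.4207, 0.1433, 0.3341]
tcp_rot: [[0.47, 0.882, 0.011], [0.883, -0.47, 0.003], [0.008, 0.009, -1.0]]
force: [-0.6, -0.3, 0.9]
opening: 0.498
grasp_force: 0.0
```

Run:
```python
from h import *
go((.60,.064,.36),-28)
a=bot.capture("side");m=bot.camera_model("side")
M,B=blobs(a,(95,80,40),(125,255,255),(330,220,400,290),30);print(B,proj(m,np.array([.4185,.1435,.036])))
go((.48,.40,.40),60)
```

```text
go [ 1.45 19.57 -2.41] [ 0.49 -0.44 -0.05] yaw -28
[([365.4, 258.7], [353, 239, 25, 36, 608])] [364.88997836 261.3877024 ]
go [25.57 -6.68 -6.75] [ 3.600e-01 -5.000e-02 -8.806e+01] yaw 60
```

Run:
```python
from h import *
T=bot.camera_model("top");S=bot.camera_model("side")
p=plane(T,(244.0,254.5),.195);n=plane(T,(267.1,240.6),.195);d=n-p
print(p,n,np.linalg.norm(d),np.degrees(np.arctan2(d[1],d[0])))
b=np.degrees(np.arctan2(d[1],d[0]))
for y in(b+90,b-90): go((.497,.438,.335),y)
```

```text
[0.4927317 0.4376625 0.195    ] [0.50498577 0.34937172 0.195     ] 0.08913711567475466 -82.09827565368944
go [29.69 -6.99 -0.23] [  0.28  -0.19 -35.96] yaw 7.901724346310559
go [29.69 -6.99 -0.23] [ -0.25  -0.36 144.04] yaw -172.09827565368943
```

Call:
{"api": "apply_moves", "payload": {"steps": [[[5,-1,-2,0,0,-9,1],[10,-2.5,-2,0,0,-18,1],[15,-3.5,-2,0,0,-27,1],[20,-5,-2,0.3,-0.2,-36,1],[25,-6,-2,0.3,-0.2,-36,1],[29.7,-7,-1,0.3,-0.2,-36,1],[29.7,-7,-0.2,0.3,-0.2,-36,1],[29.7,-7,-0.2,0.3,-0.2,-36,1],[29.7,-7,-0.2,0.3,-0.2,-36,1]]]}}

```text
time_s: 9.68
position: [0.496, 0.4367, 0.3323]
tcp_rot: [[-0.137, 0.991, -0.006], [0.991, 0.137, -0.002], [-0.001, -0.006, -1.0]]
force: [-1.4, -0.8, -0.2]
opening: 1.004
grasp_force: 0.0
```

Run:
```python
from h import *
s=bot.read_state();print(s["position"],s["joint_positions"])
m=bot.camera_model("wrist");i=bot.capture("wrist");cv2.imwrite("pics/w2.png",i)
print(proj(m,np.array([.496,.438,.209])),proj(m,np.array([.496,.438,.131])))
M,B=blobs(i,(3,130,80),(16,255,255),(200,60,440,260),30);print(B)
```

```text
[0.49600587 0.43672803 0.33227395] [31.64469414 28.42070344 69.13318832  0.11078381 82.78995463 23.75604459]
[316.85525786 194.83582541] [317.26766041 180.75712008]
[([274.8, 61.2], [261, 60, 29, 4, 84]), ([322.5, 185.3], [313, 175, 20, 25, 236])]
```

View pics/w2.png

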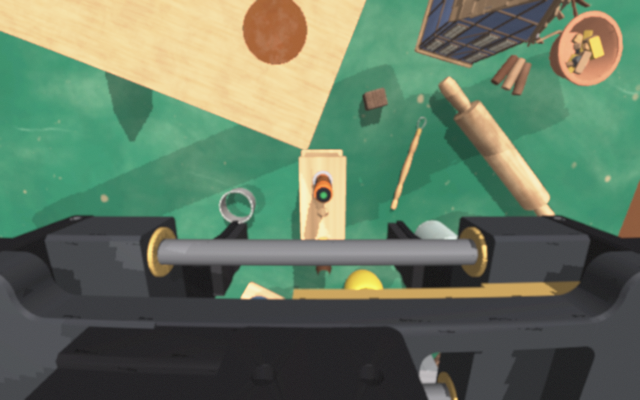

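The wrist view shows the orange probe with its dark top at about (323,194) and the needle hidden behind the gripper bar. Now I refine the top disc.

Run:
```python
from h import *
i=cv2.imread("pics/w2.png");m=bot.camera_model("wrist")
cv2.imwrite("pics/c3.png",cv2.resize(i[160:220,293:353],(600,600),interpolation=2))
for p in((322.8,194),(322.8,190)):print(plane(m,p,.209))
```

```text
[0.50228396 0.4397573  0.209     ]
[0.50169333 0.44387997 0.209     ]
```

View pics/c3.png

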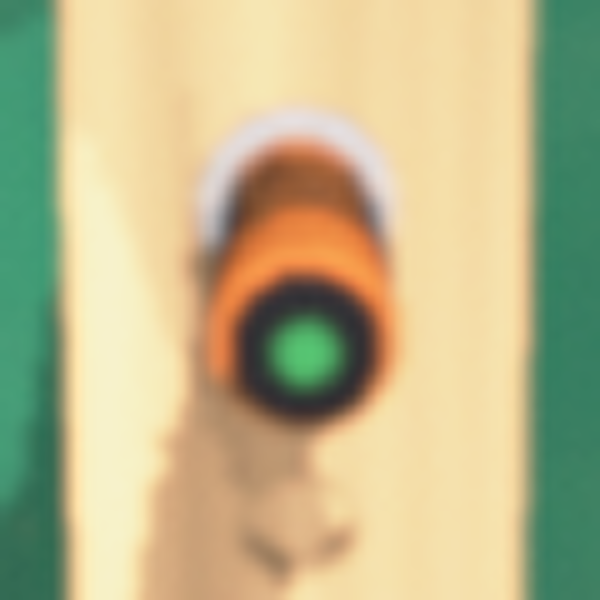

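The top disc centre is at (323.5,195), which gives about (0.5028, 0.4385). The fixed cameras say x is 0.493–0.499, so I aim at 0.501, 0.4385.

Run:
```python
from h import *
go((.501,.4385,.160),7.9)
```

```text
go [ 0.1   0.58 17.29] [-0.29  0.   -0.04] yaw 7.9
```

Call:
{"api": "apply_moves", "payload": {"steps": [[[0.1,0.6,5,-0.3,0,0,1],[0.1,0.6,10,-0.3,0,0,0.8],[0.1,0.6,14,-0.3,0,0,0.6],[0.1,0.6,16.5,-0.3,0,0,0.4],[0.1,0.6,17.3,-0.3,0,0,0.2],[0.1,0.6,17.3,-0.3,0,0,0],[0.1,0.6,17.3,-0.3,0,0,-0.2],[0.1,0.6,17.3,-0.3,0,0,-0.3],[0.1,0.6,17.3,-0.3,0,0,-0.4],[0.1,0.6,17.3,-0.3,0,0,-0.45],[0.1,0.6,17.3,-0.3,0,0,-0.5],[0.1,0.6,17.3,-0.3,0,0,-0.55],[0.1,0.6,17.3,-0.3,0,0,-1],[0.1,0.6,17.3,-0.3,0,0,-1]]]}}

```text
time_s: 11.48
position: [0.5012, 0.4397, 0.1596]
tcp_rot: [[-0.138, 0.99, 0.0], [0.99, 0.138, 0.0], [0.0, 0.0, -1.0]]
force: [0.2, 0.3, -0.9]
opening: 0.219
grasp_force: 30.0
```

Call:
{"api": "apply_moves", "payload": {"steps": [[[0,0,-1,0,0,0,-1],[0,0,-3,0,0,0,-1],[0,0,-6,0,0,0,-1],[0,0,-10,0,0,0,-1],[0,0,-14,0,0,0,-1],[0,0,-17,0,0,0,-1],[0,0,-18.5,0,0,0,-1],[0,0,-18.5,0,0,0,-1]]]}}

```text
time_s: 12.48
position: [0.5014, 0.4399, 0.3458]
tcp_rot: [[-0.138, 0.99, 0.002], [0.99, 0.138, 0.001], [0.001, 0.002, -1.0]]
force: [-0.1, 0.1, -0.6]
opening: 0.22
grasp_force: 30.0
```

Run:
```python
from h import *
go((.6535,.0643,.345),7.9)
```

```text
go [-39.3    9.87   0.05] [ 0.13 -0.06  0.04] yaw 7.9
```

Call:
{"api": "apply_moves", "payload": {"steps": [[[-2,0.5,0,0,0,0,-1],[-6,1.5,0,0,0,0,-1],[-11,2.8,0,0,0,0,-1],[-16,4,0,0,0,0,-1],[-21,5.3,0,0,0,0,-1],[-26,6.5,0,0,0,0,-1],[-31,7.8,0,0,0,0,-1],[-35,8.8,0,0,0,0,-1],[-38,9.5,0,0,0,0,-1],[-39.3,9.9,0,0,0,0,-1],[-39.3,9.9,0,0,0,0,-1],[-39.3,9.9,0,0,0,0,-1]]]}}

```text
time_s: 13.98
position: [0.6529, 0.0652, 0.3442]
tcp_rot: [[-0.139, 0.99, -0.001], [0.99, 0.139, 0.001], [0.001, -0.001, -1.0]]
force: [0.2, 0.2, -0.3]
opening: 0.221
grasp_force: 30.0
```

Run:
```python
from h import *
for n in("side","top","wrist"): cv2.imwrite(f"pics/{n}3.png",bot.capture(n))
a,b,w=[cv2.imread(f"pics/{n}3.png") for n in("side","top","wrist")]
z=lambda i,x,y,r,s=None:cv2.resize(i[y-r:y+r,x-r:x+r],(390,390),interpolation=2)
W=z(w,318,190,65)
cv2.imwrite("pics/c4.png",np.hstack([z(a,302,180,39),W]))
s=bot.read_state();print(s["position"],s["tcp_rot"])
for n in("side","top","wrist"):
    m=bot.camera_model(n);print(n,proj(m,np.array([.6535,.0643,.15])),proj(m,np.array([*s["position"][:2],.195])))
```

```text
[0.65307746 0.06548378 0.34471494] [[-1.39886384e-01  9.90167547e-01  1.67925589e-04]
 [ 9.90167457e-01  1.39886289e-01  4.83405677e-04]
 [ 4.55162126e-04  2.33896326e-04 -9.99999869e-01]]
side [301.69610707 197.21591795] [301.19223685 184.37642505]
top [325.61027678 175.91967135] [325.41770298 171.34703859]
wrist [316.30443131 183.81568959] [315.98611801 190.54958171]
```

View pics/c4.png

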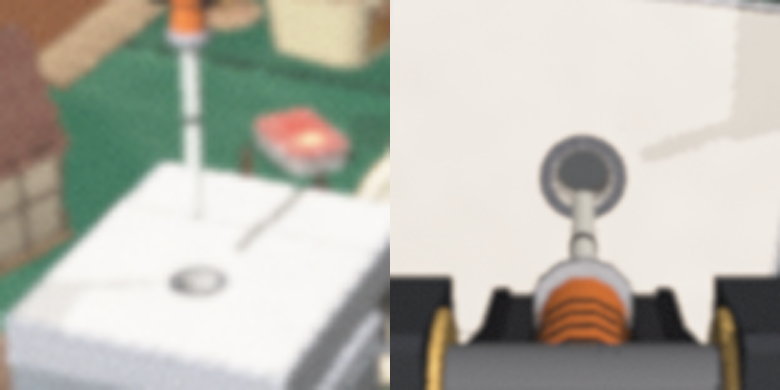

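Side crop: probe tip at (196,218) above the port at (199,281). Wrist crop: port at (584,177), sheath nearly in line with it. I lower to about 7 mm above the roof, where parallax is small, and compare there.

Call:
{"api": "apply_moves", "payload": {"steps": [[[0,0,1.2,0,0,0,-1],[0,0,2.4,0,0,0,-1],[0,0,3.3,0,0,0,-1],[0,0,3.7,0,0,0,-1],[0,0,3.7,0,0,0,-1],[0,0,3.7,0,0,0,-1]]]}}

```text
time_s: 14.88
position: [0.6539, 0.0641, 0.308]
tcp_rot: [[-0.138, 0.99, 0.001], [0.99, 0.138, 0.0], [0.0, 0.001, -1.0]]
force: [0.1, 0.8, -0.6]
opening: 0.224
grasp_force: 30.0
```

Run:
```python
from h import *
for n in("side","top","wrist"): cv2.imwrite(f"pics/{n}4.png",bot.capture(n))
a,b,w=[cv2.imread(f"pics/{n}4.png") for n in("side","top","wrist")]
z=lambda i,x,y,r:cv2.resize(i[y-r:y+r,x-r:x+r],(400,400),interpolation=2)
s=bot.read_state();print(s["position"])
P=s["position"]
def mk(i,n,c,r):
    o=z(i,*c,r);return o
cv2.imwrite("pics/c5.png",np.hstack([z(a,302,190,20),z(w,318,185,25)]))
cv2.imwrite("pics/c5t.png",z(b,326,176,25))
for n in("side","top","wrist"):
    m=bot.camera_model(n)
    print(n,proj(m,np.array([.6535,.0643,.15])),proj(m,np.array([*P[:2],P[2]-.1496])),proj(m,np.array([*P[:2],P[2]-.0846])))
    for k in range(2):
        d=np.zeros(3);d[k]=.005;print("  d/5mm",proj(m,np.array([.6535,.0643,.15])+d)-proj(m,np.array([.6535,.0643,.15])))
```

```text
[0.6537757  0.0641164  0.30807845]
side [301.69610707 197.21591795] [301.55700099 194.75216054] [300.89120329 175.61870525]
  d/5mm [-1.47064027 -0.32713196]
  d/5mm [-0.73177253  0.75849614]
top [325.61027678 175.91967135] [325.63619567 174.94825757] [325.72804119 167.87240827]
  d/5mm [-0.57411293 -1.16349463]
  d/5mm [-1.25551752  0.53134279]
wrist [315.64645819 188.70798909] [315.84348246 190.51085436] [315.63807185 206.49424112]
  d/5mm [4.34834267 0.59151866]
  d/5mm [ 0.60347601 -4.2705116 ]
```

View pics/c5.png

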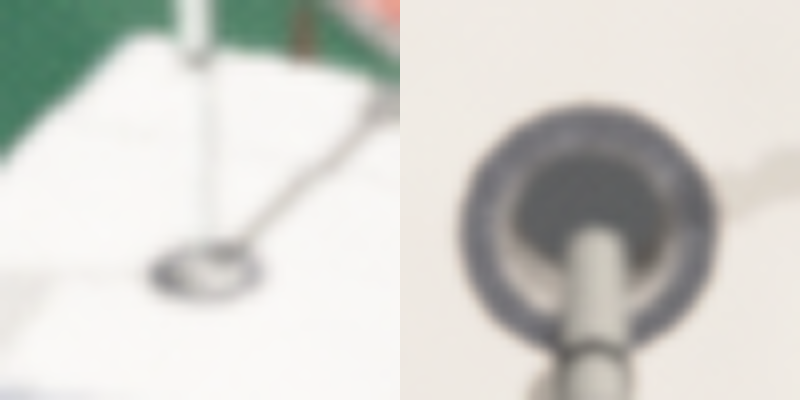

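Wrist crop: port ring centre (589,228), sheath end centred on column 596, so the tip is about 1 mm off in x and y. The side crop agrees, with the ring centre at (205,271) and the mark at (195,58). I correct and lower.

Call:
{"api": "apply_moves", "payload": {"steps": [[[0.13,-0.09,0,0,0,0,-1],[0.13,-0.09,0,0,0,0,-1],[0.13,-0.09,0.8,0,0,0,-1],[0.13,-0.09,1.6,0,0,0,-1],[0.13,-0.09,2.4,0,0,0,-1],[0.13,-0.09,3.2,0,0,0,-1],[0.13,-0.09,4,0,0,0,-1],[0.13,-0.09,4.8,0,0,0,-1],[0.13,-0.09,5.6,0,0,0,-1],[0.13,-0.09,6.4,0,0,0,-1],[0.13,-0.09,7,0,0,0,-1],[0.13,-0.09,7.3,0,0,0,-1],[0.13,-0.09,7.3,0,0,0,-1],[0.13,-0.09,7.3,0,0,0,-1]]]}}

```text
time_s: 16.77
position: [0.6527, 0.0653, 0.2349]
tcp_rot: [[-0.138, 0.99, 0.001], [0.99, 0.138, 0.0], [0.0, 0.001, -1.0]]
force: [-0.6, -0.3, -0.9]
opening: 0.224
grasp_force: 30.0
```

Run:
```python
from h import *
for n in("side","wrist"): cv2.imwrite(f"pics/{n}5.png",bot.capture(n))
a,w=[cv2.imread(f"pics/{n}5.png") for n in("side","wrist")]
z=lambda i,x,y,r:cv2.resize(i[y-r:y+r,x-r:x+r],(400,400),interpolation=2)
P=bot.read_state()["position"];print(P,bot.read_state()["force"])
m=bot.camera_model("wrist");
print(proj(m,np.array([.6535,.0643,.15])),proj(m,np.array([*P[:2],P[2]-.0846])),proj(m,np.array([*P[:2],.155])))
x,y=proj(m,np.array([.6535,.0643,.15])).astype(int);print(x,y)
cv2.imwrite("pics/c6.png",np.hstack([z(a,302,190,20),z(w,x,y,25)]))
```

```text
[0.65270548 0.06532107 0.2349699 ] [ 5.70974563e-04 -1.99361744e-02 -1.10958845e+00]
[316.38995628 207.62754614] [315.65613983 206.5210775 ] [315.63662258 207.98022792]
316 207
```

View pics/c6.png

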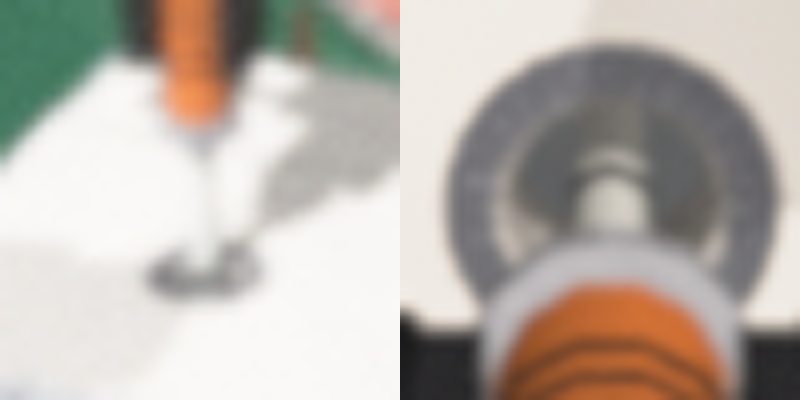

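The black ring sits at roof level in both views. Side: sheath and port both centred on column 205. Wrist: sheath at column 614 against ring centre 612. Contact force is near zero, so I hand in.

```bash
python3 -c "
from rig import bot
print(bot.hand_in())"
```

```text
the job is handed in; nothing more can be done
None
```

I set the pot upright on the bat and handed the job in with the probe held still in the middle of the port, its black ring level with the roof by my measurements; the hand-in returned no verdict.

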